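Snap the bearing cap into the banding wheel's hub

TASK

Close up the serviced banding wheel: set the yellow bearing cap into the mouth of the aluminium hub and let go of it, then take the wooden pusher and press the cap straight down with it (not with the fingers) until it has snapped fully home, level and flush with the hub rim, gently enough to spare the bearing (never more than 35 N). Then stand the pusher upright near the middle of its cork mat again, leave the grey cap, jar, bowl, screwdriver and brush where they are, and let go.

Things in the scene. Friction and masses are not known exactly. Their poses are not given: they have to be found in the camera images.
- hub_mouth (a point): centre of the mouth of the aluminium hub at rim height (73 mm above the bench), z up. Hub 76 mm outside diameter, in the middle of an upturned blue banding-wheel head. Its recess: a counterbore 55 mm wide and 6 mm deep, then a bore 46 mm wide, 28 mm below the rim to its floor. Three round-nosed brass spring catches stand inward in the bore and carry and centre the cap.
- wheel (a joint): how far the blue wheel head (190 mm across, its edge 51 mm above the bench, on a round dark stand 176 mm across) has sunk on its springs: 0 to 0.008 m, 0 at rest, straight down. It gives about 1 mm per 5 N after the first 3 N and comes up again, so how far the pusher has gone does not tell whether the cap is home.
- cap_center (a point): centre (half-way up) of the loose yellow painted metal bearing cap, 23 mm high, about 160 g, z up along its axis. Top: a round flange 50 mm wide, 6 mm thick (5.5 to 11.5 mm above this point). Below: a plug, neck 32 mm, bead 40 mm wide 8 mm above the underside, tapering to 24 mm at the underside. Starts plug down on the white tile. Laid in the hub, this point is about 1 mm below the rim; home, 11.5 mm.
- cap_top (a point): centre of the cap's flat top. Laid in the hub on the catches, it is about 10 mm above the rim, the flange's underside 4 mm above it. Pressed down squarely in the middle with roughly 14 to 22 N, the catches slip over the bead and it drops home at once: the force falls, then rises on the solid seat; the top is then flush with the hub rim. More than 35 N harms the bearing.
- pusher_mid (a point): centre (half-way up) of the loose pusher, 76 mm high, about 160 g, z up along its axis: a square wooden handle 28 x 28 mm, its flat sides square to this point's x and y, on a flat black rubber foot 42 mm in diameter and 14 mm thick, whose flat underside is 38 mm below this point. Stands upright on the cork mat at the start.
- pusher_mat: square cork mat fixed on the bench, 100 x 100 mm, 5 mm thick, the pusher's place. Origin: centre of its underside, on the bench.
- cap_tile: square white tile fixed on the bench, 100 x 100 mm, 5 mm thick, on which the cap waits. Origin: centre of its underside, on the bench. Tile and mat may change sides.
- old_cap: the old grey cap, a bystander of the same shape as the yellow one, standing to the left of the wheel, away from the tile: leave it alone. Origin: centre of its underside, or middle of the tool.
- jar: a glaze jar 60 mm wide and 85 mm high, bystander, beyond the wheel. Origin: centre of its underside, or middle of the tool.
- bowl: a terracotta bowl 120 mm wide, 55 mm high, bystander, beyond the wheel. Origin: centre of its underside, or middle of the tool.
- driver: a screwdriver lying to the right of the wheel, bystander. Origin: centre of its underside, or middle of the tool.
- brush: a brush lying to the left of the wheel, bystander. Origin: centre of its underside, or middle of the tool.
Mind the look-alikes: they are no part of the job. Of the things like the pusher_mat, leave any that is black; of the rest the smaller one is meant.

How it is judged (in metres and radians):
On the way, in this order (a step that is already met when the one before it is completed fails the run):
1. the yellow cap lies centred and level in the mouth of the hub, resting on the catches and let go, not yet pressed in (z of cap_center in the frame of hub_mouth between -0.006 and 0.004 m and horizontal distance between cap_center and hub_mouth below 0.004 m and angle between cap_center's own z axis and vertical below 0.15 rad and contact force between the fingers and cap below 0.2 N), for 0.2 s.
2. the pusher presses on the cap with more than 5 N (contact force between pusher and cap above 5 N and horizontal distance between cap_center and hub_mouth below 0.004 m).
3. the cap has snapped home: its top within 2 mm of flush with the hub rim, and level (z of cap_center in the frame of hub_mouth below -0.0095 m and horizontal distance between cap_center and hub_mouth below 0.004 m and angle between cap_center's own z axis and vertical below 0.08 rad), for 0.2 s.
At the end, for the whole second after the job is handed in: the cap is home in the hub (top within 2 mm of flush, within 4 mm of centred, level within 0.08 rad) and the pusher stands upright (within 0.1 rad), at rest, on its cork mat, within 35 mm of the mat's centre (all of step 3 and horizontal distance between pusher_mid and pusher_mat below 0.035 m and angle between pusher_mid's own z axis and vertical below 0.1 rad and z of pusher_mid in the frame of pusher_mat between 0.039 and 0.047 m and linear speed of each of pusher, cap below 0.02 m/s); the robot touches nothing.
It fails at once if the pusher presses on the cap with more than 35 N (contact force between pusher and cap above 35 N).
It fails at once if the cap is pushed into the hub with the fingers or arm instead of the pusher (z of cap_center in the frame of hub_mouth below -0.0065 m and horizontal distance between cap_center and hub_mouth below 0.02 m and contact force between any of the fingers, the arm and cap above 1 N).
It fails at once if something else on the bench is moved more than 25 mm (distance of any of old_cap, jar, bowl, driver, brush from where it was at the start of the episode above 0.025 m).
It also fails if it takes over 66 s, if anything falls off the work surface, if the arm or the gripper's body presses on something with over 40 N, if the wrist force passes 120 N, or if a joint passes its speed limit or range.

ROBOT

A 6-joint arm with a two-finger parallel gripper is mounted at the origin on the work surface. World frame = base frame: x ahead of the robot, y to its left, z up, the work surface at z = 0. Lengths are in mm, angles in degrees, forces in N, time in s.
With the tool pointing down it reaches from about 325 to 925 mm from the base axis. Payload 3.1 kg.
Tool frame: the origin (TCP) lies on the centre line of the jaws, within the pads' length; the fingertips stand 25 mm ahead of it and the grasp point (between the pads) lies 6 mm ahead of it; z points along the fingers, y is the line along which they close (so a half turn about z gives the same grasp; the last joint's range is limited). The gripper opens to 85 mm and grips with 20 to 120 N. Pads are 22 mm wide; open, the fingers measure 114 mm over their backs; the gripper's body (76 mm by 85 mm) begins 54 mm behind the grasp point. The pads swing forward as they close: fully open they stand 13 mm farther back than shut.
Start: joints at [-74.84, 12.427, 92.441, -0, 75.132, -6.429], TCP at [229.988, -581.158, 256.3] pointing down, gripper open.
Joint ranges: [-157.48, 157.48], [-44.54, 120.13], [17.64, 146.25], [-64.5, 244.5], [7.68, 150.69], [-147.95, 147.95]. Speed limits (degrees/s): [159.86, 159.86, 180, 180, 180, 180].

INTERFACE

Orientations are given as [roll, pitch, yaw] about the fixed x, y, z axes, in that order (R = Rz(yaw) Ry(pitch) Rx(roll)).
In Python, from plant import bot, eyes gives the robot as it stands.
- The arm moves only by the tool arm_command, never from a script. Its arguments are lists of equal length, an entry for each row: "translation": the shift along the tool's x, y, z in mm, a list of three; "turn": the turn, a rotation vector about the tool's x, y, z in degrees, a list of three. A call has 1 to 5 rows; each row shifts and turns the commanded pose from where the row before left it, along the tool's axes as they then stand; what a row does not reach is not made up. A row lasts 1/12 s, in which the tool goes at most 41.7 mm and 7.16 degrees, less where a joint would pass 70% of its speed; a pose out of reach is approached as far as the arm can. A call with a gripper value outside its range is refused whole. "fingers" is the opening, from 0 (shut) to 1 (fully open), set as the call begins (left out, the last holds). The fingers move at their own pace and stop on an object; "grip_force" is the grip in N (left out, the last holds). Time passes only in rows, so rows that do not move let the fingers close. It gives the time, the measured TCP pose, the force, the opening and the grip force at its end, in the units of the state.
- bot.observe(): the state, without advancing time (a new reading comes with each control period).
- eyes.grab_frame(name): name is "scene" or "top" or "wrist"; returns a dict with "image" (420x560x3 uint8, red, green, blue), "vertical_fov" (degrees; the focal length in pixels is half the picture's height over the tangent of half this angle, whatever the lens; pixels are square), "cx", "cy" (the principal point, pixels), "xyz" and "rotation" of the camera in the world. Camera axes: x right, y down, z forward; pixel columns grow to the right and rows downward; lengths in mm; the calibration is good to about 2 mm. The wrist camera is an equidistant fisheye: a pixel r from the principal point sees the ray r / f radians off the axis. A picture is of the moment at which its call begins. There is no depth.
- bot.sign_off(): hands the job in; it is judged then, once.
The state is a dict: "clock": time; "joints": joint angles; "dq": joint speeds; "tau": joint torques, N m; "ee_pos": TCP position; "ee_rot": TCP orientation; "ft_force": force on the tool from outside, world axes, zero at the start; "wrist_torque": the same for the moment, N m; "opening": opening from 0.0 (shut) to 1.0 (fully open); "grip_force": force on a finger pad.
Only numpy, scipy, OpenCV 4.12 (cv2) and the standard library are available. Lean on these libraries where they do the work, as an engineer would, in place of code of your own. Each camera call takes 0.05 s, during which the arm holds its last target. There are 200 camera calls.

## Working session

There is one attempt and no reset: what is moved stays moved. The work goes in short steps, Python scripts to look and compute and a tool call to move; the robot and the scene stay as the last step left them, time stands still between calls to the robot, and variables do not carry over. Pictures are saved under pics/ and viewed, at most 10 in all, crops included, and the job is handed in when it is done.

Besides the shell and the picture viewer there is one more tool, called after ">>>" in YAML: its name, and indented under it one key for each argument. arm_command: Moves the arm, as the interface text tells. Its arguments: {"type":"object","properties":{"translation":{"type":"array"},"turn":{"type":"array"},"fingers":{"type":"number"},"grip_force":{"type":"number"}},"required":["translation","turn"]}

```bash
mkdir -p pics; ls; cat > h.py <<'E'
import numpy as np,cv2
from plant import bot,eyes
def grab(n,f=None):
    d=eyes.grab_frame(n)
    if f: cv2.imwrite('pics/'+f,cv2.cvtColor(np.asarray(d['image']),cv2.COLOR_RGB2BGR))
    return d
def ray(d,u,v,fish=False):
    f=210/np.tan(np.radians(d['vertical_fov'])/2)
    x,y=u-d['cx'],v-d['cy']
    if fish:
        r=np.hypot(x,y)+1e-9;t=r/f;k=np.array([x/r*np.sin(t),y/r*np.sin(t),np.cos(t)])
    else: k=np.array([x/f,y/f,1.])
    return np.array(d['xyz'],float),np.array(d['rotation'])@k
def onz(d,u,v,z,fish=False):
    o,k=ray(d,u,v,fish);return o+k*(z-o[2])/k[2]
E
python3 - <<'E'
from h import *
for n in('top','scene','wrist'):
    d=grab(n,n+'0.png');print(n,{k:(np.round(v,3).tolist()) for k,v in d.items() if k!='image'})
print(bot.observe())
E
```

```text
pics
top {'vertical_fov': 52.077, 'cx': 278.452, 'cy': 211.458, 'xyz': [446.569, -11.983, 1127.141], 'rotation': [-173.973, 0.115, -89.372]}
scene {'vertical_fov': 47.558, 'cx': 281.139, 'cy': 208.082, 'xyz': [1338.361, 454.761, 864.886], 'rotation': [-131.507, -0.054, 118.916]}
wrist {'vertical_fov': 65.706, 'cx': 280.229, 'cy': 211.218, 'xyz': [291.72, -555.991, 373.166], 'rotation': [164.896, 0.12, -68.409]}
{'clock': 0.15, 'joints': array([-7.48392970e+01,  1.24680850e+01,  9.25110169e+01, -4.11183239e-04,
        7.51329295e+01, -6.42815151e+00]), 'dq': array([ 0.04703414, -0.11249897, -0.21799355, -0.0878626 , -0.04503537,
       -0.05667565]), 'tau': array([-7.61130832e-04, -3.97453308e+01, -3.04415524e+01, -2.21872906e-04,
        5.88593131e-03,  6.35542818e-06]), 'ee_pos': array([ 229.82845104, -580.55695006,  255.22127115]), 'ee_rot': array([-1.79888628e+02, -1.21479959e-02,  2.15889486e+01]), 'ft_force': array([ 0.6759598 ,  0.28529874, -0.17201589]), 'wrist_torque': array([-0.03236578, -0.00812868,  0.01713269]), 'grip_force': 0.0, 'opening': 0.9992252359670672}
```

View pics/top0.png

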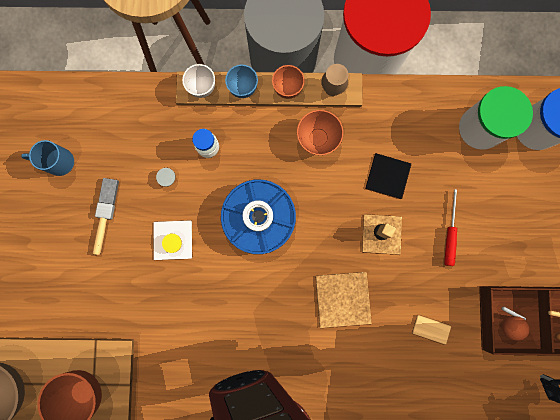

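View pics/scene0.png

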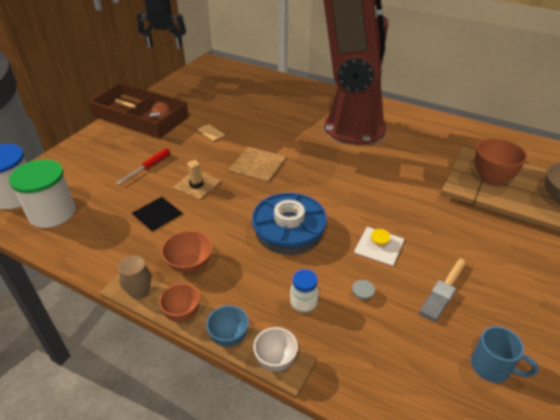

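Top view: wheel and hub at (258,216), yellow cap on its tile at (172,243), pusher on the small cork mat at (382,234). The larger cork mat and the black one are decoys, and the grey cap is at (166,177). The scene view agrees.

```bash
cat >> h.py <<'E'
from scipy.spatial.transform import Rotation as R
_r=ray
def ray(d,u,v,fish=False):
    e=dict(d);e['rotation']=R.from_euler('xyz',d['rotation'],degrees=True).as_matrix();return _r(e,u,v,fish)
def blobs(m,amin=60):
    cs,_=cv2.findContours(m.astype(np.uint8),cv2.RETR_EXTERNAL,cv2.CHAIN_APPROX_NONE)
    return sorted([c for c in cs if cv2.contourArea(c)>amin],key=cv2.contourArea,reverse=True)
def hsv(d): return [a.astype(int) for a in cv2.split(cv2.cvtColor(np.asarray(d['image']),cv2.COLOR_RGB2HSV))]
def roi(m,x0,x1,y0,y1):
    o=np.zeros_like(m);o[y0:y1,x0:x1]=m[y0:y1,x0:x1];return o
E
python3 - <<'E'
from h import *
for n,rs in (('top',dict(cap=(150,195,218,264),hub=(235,285,192,240),pu=(360,405,212,256))),('scene',dict(cap=(355,405,222,262),hub=(265,315,195,235),pu=(170,222,155,200)))):
    d=grab(n);h,s,v=hsv(d)
    M=dict(cap=(h>20)&(h<35)&(s>170)&(v>150),hub=(s<70)&(v>120),pu=(v>185)&(s>60)&(h<30))
    for k,z in(('cap',28),('hub',73),('pu',81)):
        for c in blobs(roi(M[k],*rs[k]),15)[:2]:
            (u,w),sz,a=cv2.minAreaRect(c);(eu,ew),r=cv2.minEnclosingCircle(c)
            print(n,k,'px',round(u,1),round(w,1),np.round(sz,1),round(a,1),'->',onz(d,u,w,z).round(1))
    c0=np.asarray(d['image'])
    if n=='top':
        mat=roi((h<30)&(s<150)&(v>110),355,410,208,260)
        c=blobs(mat)[0];q=cv2.minAreaRect(c);print('mat',q,onz(d,*q[0],5).round(1),[onz(d,*p,5)[:2].round(0).tolist() for p in cv2.boxPoints(q)])
        cr=np.hstack([cv2.resize(c0[y0:y1,x0:x1],(380,380),interpolation=cv2.INTER_NEAREST) for x0,x1,y0,y1 in((355,410,206,261),(230,285,190,245))])
        cv2.imwrite('pics/crop1.png',cr[:,:,::-1])
E
```

```text
top cap px 171.5 243.0 [18. 19.] 90.0 -> [478.7 263.6  28. ]
top hub px 257.0 215.0 [30. 30.] 90.0 -> [548.5  44.1  73. ]
top pu px 382.0 233.5 [43. 44.] 90.0 -> [ 505.8 -261.2   81. ]
mat ((381.8968505859375, 233.974853515625), (37.342594146728516, 37.59238052368164), 2.385944128036499) [ 508.8 -279.     5. ] [[461.0, -228.0], [560.0, -233.0], [557.0, -331.0], [459.0, -325.0]]
scene cap px 380.5 236.5 [17.  15.6] 45.0 -> [483.9 265.5  28. ]
scene hub px 289.0 212.5 [27. 30.] 90.0 -> [559.7  47.8  73. ]
scene pu px 192.5 163.0 [5.8 8.9] 63.4 -> [ 516.5 -279.7   81. ]
scene pu px 183.0 182.7 [ 5.8 16.4] 48.8 -> [ 599.7 -248.3   81. ]
```

View pics/crop1.png

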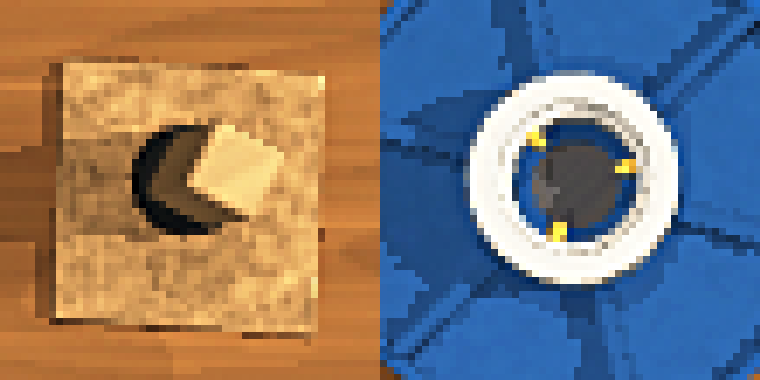

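The crop shows the pusher handle's top centred at about (389.7,230.3) px with its sides yawed about -24°, and the hub ring with three brass catches. Moving towards the cap.

>>> arm_command:
  translation:
    - [24.7,-31.5,4]
    - [24.7,-31.5,4]
    - [24.7,-31.5,4]
    - [24.7,-31.5,4]
    - [24.7,-31.5,4]
  turn:
    - [0,0,0]
    - [0,0,0]
    - [0,0,0]
    - [0,0,0]
    - [0,0,0]

```text
clock: 0.67
ee_pos: [286.9, -387.4, 235.8]
ee_rot: [-180.0, -0.0, 21.5]
ft_force: [0.6, -0.1, 0.0]
opening: 1.003
grip_force: 0.0
```

>>> arm_command:
  translation:
    - [24.7,-31.5,4]
    - [24.7,-31.5,4]
    - [24.7,-31.5,4]
    - [24.7,-31.5,4]
    - [24.7,-31.5,4]
  turn:
    - [0,0,0]
    - [0,0,0]
    - [0,0,0]
    - [0,0,0]
    - [0,0,0]

```text
clock: 1.08
ee_pos: [343.8, -195.6, 216.3]
ee_rot: [180.0, -0.0, 21.5]
ft_force: [1.5, -0.5, 0.1]
opening: 0.999
grip_force: 0.0
```

>>> arm_command:
  translation:
    - [24.7,-31.5,4]
    - [24.7,-31.5,4]
    - [24.7,-31.5,4]
    - [24.7,-31.5,4]
    - [24.7,-31.5,4]
  turn:
    - [0,0,0]
    - [0,0,0]
    - [0,0,0]
    - [0,0,0]
    - [0,0,0]

```text
clock: 1.5
ee_pos: [400.8, -3.5, 196.5]
ee_rot: [179.9, -0.1, 21.6]
ft_force: [1.2, -0.4, 0.3]
opening: 1.003
grip_force: 0.0
```

>>> arm_command:
  translation:
    - [24.7,-31.5,4]
    - [24.7,-31.5,4]
    - [24.7,-31.5,4]
    - [24.7,-31.5,4]
    - [24.7,-31.5,4]
  turn:
    - [0,0,0]
    - [0,0,0]
    - [0,0,0]
    - [0,0,0]
    - [0,0,0]

```text
clock: 1.92
ee_pos: [457.6, 188.7, 176.2]
ee_rot: [180.0, -0.0, 21.6]
ft_force: [1.2, -0.7, 1.0]
opening: 1.0
grip_force: 0.0
```

>>> arm_command:
  translation:
    - [24.7,-31.5,0]
    - [24.7,-31.5,0]
    - [0,0,0]
    - [0,0,0]
    - [0,0,0]
  turn:
    - [0,0,-6.4]
    - [0,0,-6.4]
    - [0,0,-6.4]
    - [0,0,-6.4]
    - [0,0,-6.4]

```text
clock: 2.33
ee_pos: [475.7, 265.3, 176.0]
ee_rot: [-180.0, 0.0, 54.0]
ft_force: [0.1, -0.2, -0.0]
opening: 1.0
grip_force: 0.0
```

>>> arm_command:
  translation:
    - [0,0,5]
    - [0,0,0]
    - [0,0,0]
  turn:
    - [0,0,-6.4]
    - [0,0,-6.0]
    - [0,0,0]

```text
clock: 2.58
ee_pos: [475.6, 264.2, 170.8]
ee_rot: [-180.0, 0.0, 66.1]
ft_force: [-0.3, 0.6, 0.0]
opening: 1.004
grip_force: 0.0
```

```bash
cat >> h.py <<'E'
def pose():
    s=bot.observe();return np.array(s['ee_pos']),R.from_euler('xyz',s['ee_rot'],degrees=True),s
def delta(p):
    a,r,s=pose();print('tcp',a.round(1),np.round(s['ee_rot'],2),'tool delta',r.inv().apply(np.array(p)-a).round(1))
E
python3 - <<'E'
from h import *
d=grab('wrist','w1.png');h,s,v=hsv(d)
for c in blobs((h>20)&(h<35)&(s>170)&(v>150),100)[:3]:
    e=cv2.fitEllipse(c);print(e,cv2.contourArea(c),onz(d,*e[0],28,True).round(1))
delta([480,264,150])
t=grab('top');q=onz(t,389.7,230.3,81);print('pusher',q.round(1))
E
```

```text
tcp [475.8 264.2 171.1] [-1.7998e+02  2.0000e-02  6.5870e+01] tool delta [ 1.5  3.9 21.1]
pusher [ 513.8 -280.    81. ]
```

View pics/w1.png

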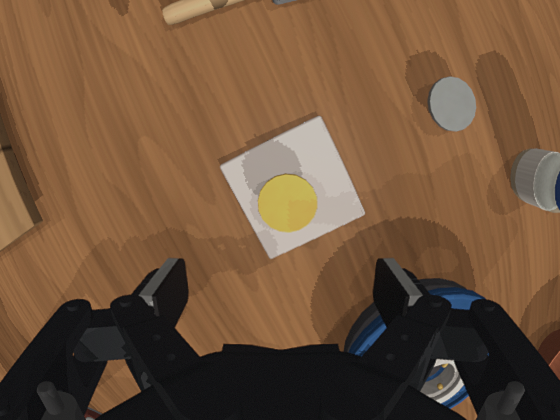

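The wrist view shows the yellow cap at about (288,203) between the open jaws, on its tile. The mask's saturation limit was too strict, so I'm loosening it.

```bash
python3 - <<'E'
from h import *
d=grab('wrist');h,s,v=hsv(d)
m=roi((h>20)&(h<32)&(s>120)&(v>100),240,335,160,245)
for c in blobs(m,100)[:2]:
    e=cv2.fitEllipse(c);p=onz(d,*e[0],28,True);print(e,p.round(1))
    P=np.array([onz(d,*q[0],28,True)[:2] for q in c]);print('circle',cv2.minEnclosingCircle(P.astype(np.float32)))
    delta([p[0],p[1],44])
E
```

```text
((286.4385681152344, 202.6686248779297), (56.53337860107422, 57.59447479248047), 92.9454116821289) [482.2 264.9  28. ]
circle ((482.0787658691406, 264.5133361816406), 24.5745849609375)
tcp [476.  264.2 171.4] [ 1.7999e+02 -1.0000e-02  6.5850e+01] tool delta [  3.2   5.4 127.4]
```

>>> arm_command:
  translation:
    - [3.2,5.4,25]
    - [0,0,35]
    - [0,0,35]
    - [0,0,25]
    - [0,0,7]
  turn:
    - [0,0,0]
    - [0,0,0]
    - [0,0,0]
    - [0,0,0]
    - [0,0,0]

```text
clock: 3.15
ee_pos: [478.5, 263.3, 39.7]
ee_rot: [-179.6, 0.4, 65.9]
ft_force: [-0.9, -0.6, -0.2]
opening: 1.002
grip_force: 0.0
```

>>> arm_command:
  translation:
    - [0,0,0]
    - [0,0,0]
    - [0,0,0]
    - [0,0,0]
    - [0,0,0]
  turn:
    - [0,0,0]
    - [0,0,0]
    - [0,0,0]
    - [0,0,0]
    - [0,0,0]
  fingers: 0.3
  grip_force: 40

```text
clock: 3.57
ee_pos: [484.4, 265.9, 47.3]
ee_rot: [179.8, -0.2, 66.0]
ft_force: [-0.0, 0.1, 6.5]
opening: 0.552
grip_force: 40.6
```

>>> arm_command:
  translation:
    - [0,0,0]
    - [0,0,0]
    - [0,0,0]
    - [0,0,0]
    - [0,0,0]
  turn:
    - [0,0,0]
    - [0,0,0]
    - [0,0,0]
    - [0,0,0]
    - [0,0,0]

```text
clock: 3.98
ee_pos: [484.4, 265.9, 47.2]
ee_rot: [179.8, -0.2, 66.0]
ft_force: [-0.5, -0.6, 5.3]
opening: 0.551
grip_force: 40.8
```

```bash
python3 - <<'E'
from h import *
d=grab('wrist','w2.png');delta([482,264.7,44])
E
```

```text
tcp [484.4 265.9  47.2] [179.8   -0.22  65.98] tool delta [-2.1 -1.7  3.2]
```

View pics/w2.png

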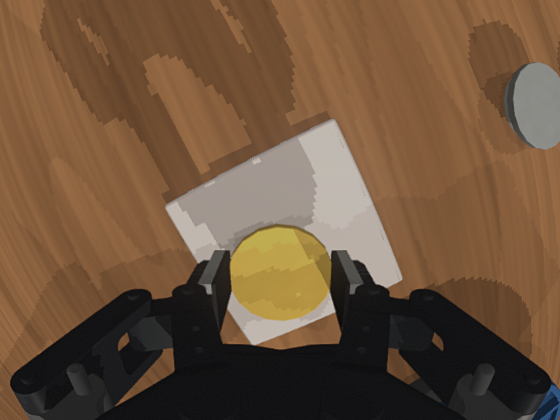

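The wrist view shows the yellow cap at (280,272) held between the pads, centred across the jaws. Lifting it now to check the hold and find the hub.

>>> arm_command:
  translation:
    - [0,0,-10]
    - [0,0,-25]
    - [0,0,-35]
    - [0,0,-35]
    - [0,0,-15]
  turn:
    - [0,0,0]
    - [0,0,0]
    - [0,0,0]
    - [0,0,0]
    - [0,0,0]

```text
clock: 4.45
ee_pos: [484.7, 266.0, 170.2]
ee_rot: [179.6, -0.3, 66.0]
ft_force: [0.5, 1.6, -0.5]
opening: 0.558
grip_force: 41.5
```

>>> arm_command:
  translation:
    - [0,0,0]
    - [0,0,0]
    - [0,0,0]
  turn:
    - [0,0,0]
    - [0,0,0]
    - [0,0,0]

```text
clock: 4.7
ee_pos: [480.9, 264.4, 162.9]
ee_rot: [-179.9, 0.1, 66.0]
ft_force: [-0.5, -0.1, -1.7]
opening: 0.55
grip_force: 41.5
```

```bash
python3 - <<'E'
from h import *
t=grab('top');h,s,v=hsv(t)
c=blobs(roi((s<70)&(v>150),235,285,192,240))[0];e=cv2.fitEllipse(cv2.convexHull(c));print(e,onz(t,*e[0],73).round(1))
P=np.array([onz(t,*q[0],73)[:2] for q in c]).astype(np.float32);print(cv2.minEnclosingCircle(P))
d=grab('wrist','w3.png');h,s,v=hsv(d)
c=blobs(roi((h>20)&(h<32)&(s>120)&(v>60),200,370,200,345))[0]
a,r,st=pose()
P=np.array([r.inv().apply(onz(d,*q[0],a[2]-17,True)-a)[:2] for q in c]);print('cap in tool at -17:',P.min(0),P.max(0))
delta([548,44,165])
E
```

```text
((257.55242919921875, 215.23361206054688), (30.354040145874023, 30.50749397277832), 9.780187606811523) [547.9  42.7  73. ]
((548.128662109375, 42.567848205566406), 37.88544845581055)
cap in tool at -17: [-25.72417279 -22.9184772 ] [23.37424146 23.76055774]
tcp [480.4 264.2 161.8] [-179.81    0.2    65.99] tool delta [-173.6  151.4   -3.1]
```

View pics/w3.png

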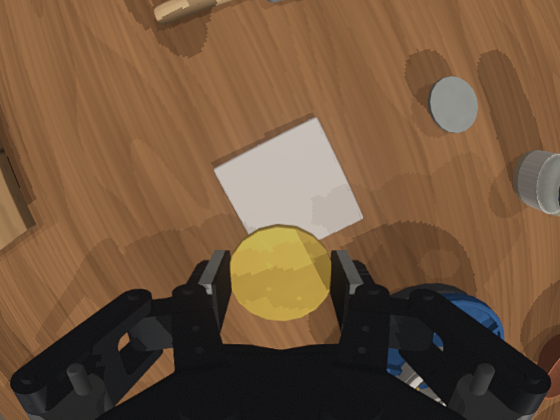

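The lifted cap is level and held at (280,272). Next I move to a spot where the wrist camera sees the hub.

>>> arm_command:
  translation:
    - [-20,12,0]
    - [-30,18,0]
    - [-30,18,0]
    - [-30,18,0]
    - [-30,18,0]
  turn:
    - [0,0,0]
    - [0,0,0]
    - [0,0,0]
    - [0,0,0]
    - [0,0,0]

```text
clock: 5.22
ee_pos: [500.4, 101.4, 162.2]
ee_rot: [-179.8, 0.1, 66.0]
ft_force: [0.2, 0.4, -1.5]
opening: 0.545
grip_force: 41.5
```

>>> arm_command:
  translation:
    - [-30,18,0]
    - [-30,18,0]
    - [-30,18,0]
    - [-20,12,0]
    - [0,0,0]
  turn:
    - [0,0,0]
    - [0,0,0]
    - [0,0,0]
    - [0,0,0]
    - [0,0,0]

```text
clock: 5.63
ee_pos: [517.0, -28.6, 162.6]
ee_rot: [-179.9, 0.1, 65.7]
ft_force: [1.2, 0.3, -1.9]
opening: 0.547
grip_force: 41.5
```

>>> arm_command:
  translation:
    - [0,0,0]
    - [0,0,0]
    - [0,0,0]
  turn:
    - [0,0,0]
    - [0,0,0]
    - [0,0,0]

```text
clock: 5.88
ee_pos: [516.6, -23.4, 163.2]
ee_rot: [-179.9, 0.0, 66.0]
ft_force: [0.1, 0.0, -0.6]
opening: 0.549
grip_force: 41.5
```

```bash
python3 - <<'E'
from h import *
d=grab('wrist','w4.png');h,s,v=hsv(d)
a,r,st=pose();print(a,st['ft_force'])
for c in blobs((s<75)&(v>110),500)[:4]:
    P=np.array([onz(d,*q[0],73,True)[:2] for q in c]).astype(np.float32)
    print(cv2.fitEllipse(c),cv2.minEnclosingCircle(P))
E
```

```text
[516.8038434  -23.24978692 163.49088791] [-0.07109844 -0.05887202 -0.31680788]
((286.904052734375, 113.69987487792969), (115.64921569824219, 117.44637298583984), 98.90497589111328) ((550.777099609375, 42.666297912597656), 37.986690521240234)
((549.3698120117188, 404.96826171875), (22.58928108215332, 48.87189483642578), 19.37700843811035) ((767.45458984375, -433.41998291015625), 77.27607727050781)
```

View pics/w4.png

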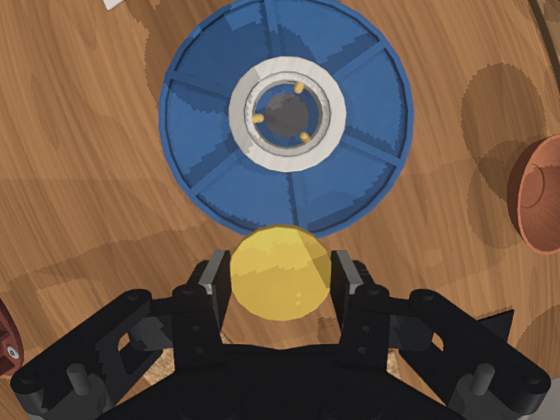

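The hub ring sits at (287,114) in the wrist view, circle radius 38.0 mm, which matches. Carrying the cap over it and lowering.

>>> arm_command:
  translation:
    - [25,1.1,0]
    - [25,1.1,0]
    - [25.1,1.1,0]
    - [0,0,0]
    - [0,0,0]
  turn:
    - [0,0,0]
    - [0,0,0]
    - [0,0,0]
    - [0,0,0]
    - [0,0,0]

```text
clock: 6.35
ee_pos: [551.0, 44.7, 164.2]
ee_rot: [-180.0, 0.0, 66.2]
ft_force: [-0.1, -0.7, -0.9]
opening: 0.55
grip_force: 41.5
```

>>> arm_command:
  translation:
    - [0,0,15]
    - [0,0,15]
    - [0,0,15]
    - [0,0,5]
    - [0,0,0]
  turn:
    - [0,0,0]
    - [0,0,0]
    - [0,0,0]
    - [0,0,0]
    - [0,0,0]

```text
clock: 6.77
ee_pos: [548.8, 42.6, 112.3]
ee_rot: [-179.7, 0.1, 66.0]
ft_force: [-0.7, 0.2, -1.4]
opening: 0.551
grip_force: 41.5
```

>>> arm_command:
  translation:
    - [0,0,0]
    - [0,0,0]
    - [0,0,0]
  turn:
    - [0,0,0]
    - [0,0,0]
    - [0,0,0]

```text
clock: 7.02
ee_pos: [552.0, 42.6, 115.6]
ee_rot: [179.9, -0.0, 66.0]
ft_force: [0.8, 0.7, -0.8]
opening: 0.547
grip_force: 41.5
```

>>> arm_command:
  translation:
    - [0,0,3]
    - [0,0,3]
    - [0,0,3]
    - [0,0,0]
    - [0,0,0]
  turn:
    - [0,0,0]
    - [0,0,0]
    - [0,0,0]
    - [0,0,0]
    - [0,0,0]

```text
clock: 7.43
ee_pos: [550.6, 42.8, 104.9]
ee_rot: [-179.9, 0.0, 66.0]
ft_force: [0.2, 0.1, -1.6]
opening: 0.549
grip_force: 41.5
```

>>> arm_command:
  translation:
    - [0,0,1]
    - [0,0,1]
    - [0,0,0]
    - [0,0,0]
    - [0,0,0]
  turn:
    - [0,0,0]
    - [0,0,0]
    - [0,0,0]
    - [0,0,0]
    - [0,0,0]

```text
clock: 7.85
ee_pos: [551.2, 43.0, 103.6]
ee_rot: [180.0, -0.0, 66.0]
ft_force: [-1.3, 1.3, 1.1]
opening: 0.553
grip_force: 41.8
```

```bash
python3 - <<'E'
from h import *
for i in range(4):
    t=grab('top');a,r,s=pose();print(a.round(1),s['ft_force'].round(1))
d=grab('wrist');h,s,v=hsv(d)
c=blobs(roi((h>20)&(h<32)&(s>120)&(v>60),200,370,200,345))[0]
P=np.array([onz(d,*q[0],a[2]-19,True)[:2] for q in c]);print('cap',P.min(0),P.max(0),(P.min(0)+P.max(0))/2)
hub=roi((s<75)&(v>110),100,460,100,420);c=blobs(hub,50)
print([(cv2.boundingRect(k)) for k in c])
cv2.imwrite('pics/w5.png',np.asarray(d['image'])[:,:,::-1])
E
```

```text
[551.2  43.  103.6] [-0.3  2.1  0.8]
[551.2  43.  103.6] [-1.2  1.4  0.7]
[551.2  42.9 103.5] [-0.2  1.1  0.9]
[551.2  42.9 103.5] [0.3 2.  2. ]
cap [526.40466091  16.17485373] [575.08757553  66.53362531] [550.74611822  41.35423952]
[(205, 179, 149, 82), (228, 291, 105, 34)]
```

View pics/w5.png

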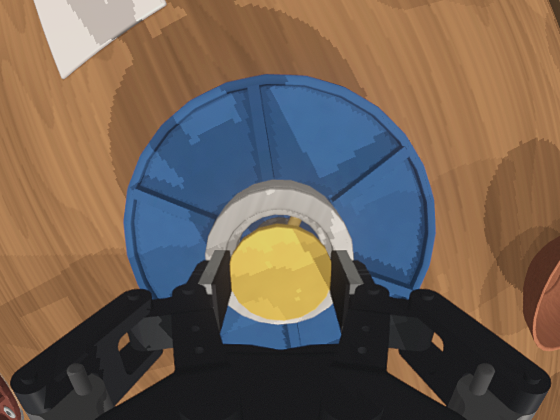

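The cap (282,273) is inside the ring and has made first contact. The force suggests it is about 1 mm short in +y, so I correct that, then release.

>>> arm_command:
  translation:
    - [1.2,-0.4,0]
    - [0,0,0.5]
    - [0,0,0]
    - [0,0,0]
  turn:
    - [0,0,0]
    - [0,0,0]
    - [0,0,0]
    - [0,0,0]

```text
clock: 8.43
ee_pos: [551.3, 44.1, 102.8]
ee_rot: [180.0, -0.0, 66.0]
ft_force: [-0.1, 1.0, 0.3]
opening: 0.547
grip_force: 41.8
```

>>> arm_command:
  translation:
    - [0,0,0]
    - [0,0,0]
    - [0,0,0]
    - [0,0,0]
  turn:
    - [0,0,0]
    - [0,0,0]
    - [0,0,0]
    - [0,0,0]
  fingers: 0.85

```text
clock: 8.77
ee_pos: [551.1, 43.8, 102.7]
ee_rot: [-180.0, 0.0, 66.0]
ft_force: [-0.8, -0.4, -0.6]
opening: 0.849
grip_force: 0.0
```

>>> arm_command:
  translation:
    - [0,0,-5]
    - [0,0,-15]
    - [0,0,-30]
    - [0,0,-20]
    - [0,0,0]
  turn:
    - [0,0,0]
    - [0,0,0]
    - [0,0,0]
    - [0,0,0]
    - [0,0,0]

```text
clock: 9.18
ee_pos: [555.0, 43.8, 178.7]
ee_rot: [179.4, -0.2, 66.0]
ft_force: [0.2, 0.3, 0.6]
opening: 0.852
grip_force: 0.0
```

>>> arm_command:
  translation:
    - [-25,0,0]
    - [-25,0,0]
    - [0,0,0]
    - [0,0,0]
    - [0,0,0]
  turn:
    - [0,0,0]
    - [0,0,0]
    - [0,0,0]
    - [0,0,0]
    - [0,0,0]

```text
clock: 9.6
ee_pos: [530.7, -1.5, 172.5]
ee_rot: [-180.0, -0.0, 65.9]
ft_force: [0.3, -0.1, 0.9]
opening: 0.844
grip_force: 0.0
```

```bash
cat >> h.py <<'E'
def capcheck(f=None,zc=83):
    d=grab('wrist',f);h,s,v=hsv(d);a,r,st=pose();print(a.round(1))
    c=blobs(roi((h>20)&(h<32)&(s>120)&(v>60),100,480,30,345),500)[0]
    P=np.array([onz(d,*q[0],zc,True)[:2] for q in c]).astype(np.float32);print('cap',cv2.fitEllipse(c),cv2.minEnclosingCircle(P))
    m=(s<75)&(v>110);cv2.drawContours(mm:=m.astype(np.uint8),[c],-1,1,-1)
    k=max(blobs(mm,500),key=lambda k:cv2.pointPolygonTest(k,cv2.fitEllipse(c)[0],False)*cv2.contourArea(k))
    P=np.array([onz(d,*q[0],73,True)[:2] for q in cv2.convexHull(k)]).astype(np.float32);print('hub',cv2.minEnclosingCircle(P))
    return d
E
python3 -c "
from h import *
capcheck('w6.png')"
```

```text
[530.9  -1.2 172.6]
cap ((280.3537902832031, 153.44793701171875), (75.34516906738281, 75.80101013183594), 89.61456298828125) ((550.7806396484375, 42.653533935546875), 24.80056381225586)
hub ((550.9041137695312, 42.86052322387695), 38.029029846191406)
```

View pics/w6.png

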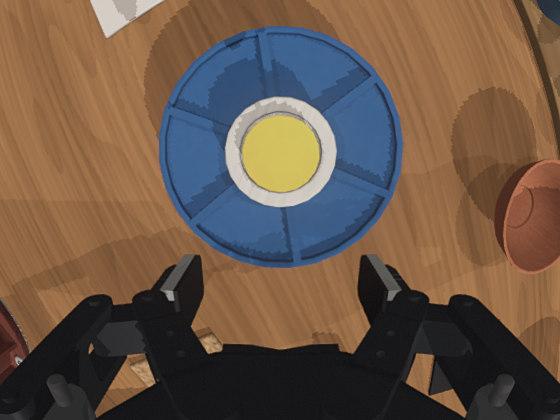

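The cap rests centred in the hub (280,153), within 0.3 mm of the ring centre, and it is let go. Now the pusher.

>>> arm_command:
  translation:
    - [-35,11,-3]
    - [-35,11,-3]
    - [-35,11,-3]
    - [-35,11,-3]
    - [-35,11,-3]
  turn:
    - [0,0,0]
    - [0,0,0]
    - [0,0,0]
    - [0,0,0]
    - [0,0,0]
  fingers: 1.0

```text
clock: 10.07
ee_pos: [510.1, -184.6, 187.9]
ee_rot: [180.0, -0.0, 66.1]
ft_force: [0.1, -0.2, -0.2]
opening: 1.0
grip_force: 0.0
```

>>> arm_command:
  translation:
    - [-35,11,-3]
    - [-35,11,-3]
    - [-35,11,-3]
    - [-32,11,-3]
    - [0,0,0]
  turn:
    - [0,0,0]
    - [0,0,0]
    - [0,0,0]
    - [0,0,0]
    - [0,0,0]

```text
clock: 10.48
ee_pos: [494.8, -332.9, 201.0]
ee_rot: [179.8, 0.2, 65.8]
ft_force: [0.5, 0.4, -0.0]
opening: 1.001
grip_force: 0.0
```

>>> arm_command:
  translation:
    - [0,0,0]
    - [0,0,0]
    - [0,0,0]
  turn:
    - [0,0,0]
    - [0,0,0]
    - [0,0,0]

```text
clock: 10.73
ee_pos: [494.5, -325.3, 199.2]
ee_rot: [-179.9, -0.1, 66.1]
ft_force: [-0.1, 0.6, -0.5]
opening: 1.0
grip_force: 0.0
```

```bash
python3 - <<'E'
from h import *
d=grab('wrist');h,s,v=hsv(d);a,r,st=pose();print(a.round(1))
im=np.asarray(d['image'])
print('hsv near',[(int(h[y,x]),int(s[y,x]),int(v[y,x])) for y,x in((150,280),(160,280),(140,280),(170,300),(110,250))])
cv2.imwrite('pics/w7.png',cv2.resize(im[40:340,100:480],(760,600))[:,:,::-1])
for c in blobs((v<60)&(s<130)&(np.indices(v.shape)[0]<250),200)[:4]: print('dark',cv2.boundingRect(c))
E
```

```text
[ 494.5 -325.2  199.2]
hsv near [(17, 97, 198), (17, 98, 196), (17, 97, 189), (16, 107, 179), (16, 112, 155)]
dark (374, 58, 94, 99)
```

View pics/w7.png

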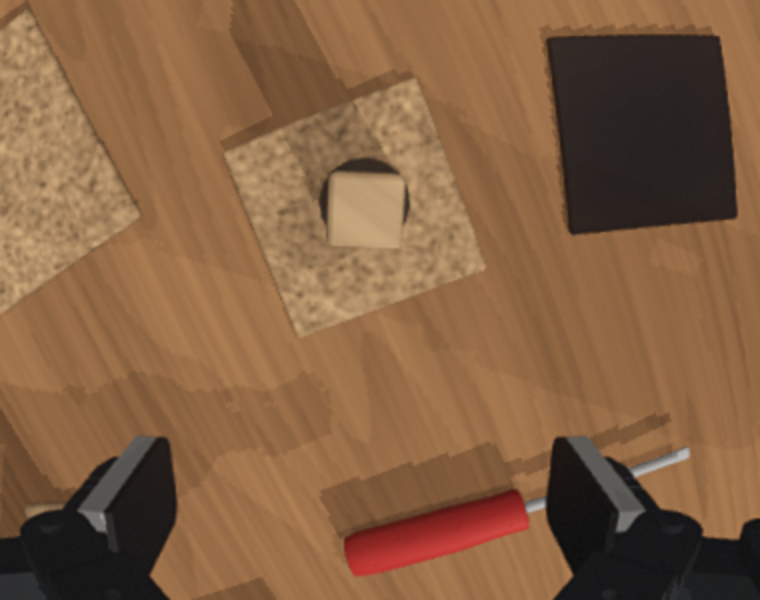

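The crop shows the pusher handle's top at crop (366,209), which is (283,145) in the full frame. It is nearly square to the jaws. The mat's corners are at crop (222,152), (415,76), (485,267) and (300,335).

```bash
python3 - <<'E'
from h import *
d=grab('wrist');a,r,st=pose()
f=lambda p,z:onz(d,p[0]/2+100,p[1]/2+40,z,True)
H=np.array([f(p,81) for p in((330,172),(405,172),(403,248),(328,246))]);c=H.mean(0);print('handle',c.round(1),[np.round(np.degrees(np.arctan2(*(H[(i+1)%4]-H[i])[[1,0]]))%90,1) for i in range(4)],np.linalg.norm(H[1]-H[0]))
M=np.array([f(p,5) for p in((222,152),(415,76),(485,267),(300,335))]);print('mat',M.mean(0).round(1),np.linalg.norm(M[1]-M[0]))
delta([c[0],c[1],60+6])
E
```

```text
handle [ 518.  -278.1   81. ] [np.float64(66.2), np.float64(65.1), np.float64(64.6), np.float64(64.2)] 26.975660211059235
mat [ 512.3 -279.3    5. ] 99.04013926483462
tcp [ 494.6 -325.2  199.3] [-1.7994e+02 -3.0000e-02  6.6110e+01] tool delta [ 52.5   2.5 133.3]
```

>>> arm_command:
  translation:
    - [26,1.2,10]
    - [26.5,1.3,20]
    - [0,0,15]
    - [0,0,20]
    - [0,0,20]
  turn:
    - [0,0,1]
    - [0,0,0]
    - [0,0,0]
    - [0,0,0]
    - [0,0,0]

```text
clock: 11.25
ee_pos: [519.2, -278.5, 114.5]
ee_rot: [179.9, 0.0, 65.2]
ft_force: [-0.3, -1.2, 0.4]
opening: 0.997
grip_force: 0.0
```

>>> arm_command:
  translation:
    - [0,0,20]
    - [0,0,20]
    - [0,0,8]
    - [0,0,0]
    - [0,0,0]
  turn:
    - [0,0,0]
    - [0,0,0]
    - [0,0,0]
    - [0,0,0]
    - [0,0,0]

```text
clock: 11.67
ee_pos: [518.4, -279.5, 66.8]
ee_rot: [-180.0, -0.0, 65.0]
ft_force: [-0.1, -0.1, 0.1]
opening: 0.997
grip_force: 0.0
```

>>> arm_command:
  translation:
    - [0,0,0]
    - [0,0,0]
    - [0,0,0]
    - [0,0,0]
    - [0,0,0]
  turn:
    - [0,0,0]
    - [0,0,0]
    - [0,0,0]
    - [0,0,0]
    - [0,0,0]
  fingers: 0.0
  grip_force: 100

```text
clock: 12.08
ee_pos: [518.5, -280.4, 67.5]
ee_rot: [180.0, 0.0, 65.0]
ft_force: [-2.0, 1.0, -0.8]
opening: 0.317
grip_force: 98.3
```

>>> arm_command:
  translation:
    - [0,0,0]
    - [0,0,0]
    - [0,0,0]
    - [0,0,0]
    - [0,0,0]
  turn:
    - [0,0,0]
    - [0,0,0]
    - [0,0,0]
    - [0,0,0]
    - [0,0,0]

```text
clock: 12.5
ee_pos: [518.5, -280.4, 67.3]
ee_rot: [180.0, 0.0, 65.0]
ft_force: [-1.5, 0.3, 4.2]
opening: 0.315
grip_force: 98.6
```

```bash
python3 - <<'E'
from h import *
a,r,s=pose();print(a.round(1),s['ee_rot'].round(2),s['ft_force'].round(1),s['wrist_torque'].round(2))
d=grab('wrist');h,s,v=hsv(d)
m=roi((h>11)&(h<24)&(s<130)&(v>130),225,340,230,340)
for c in blobs(m,300)[:3]:
    print(cv2.minAreaRect(c)); P=np.array([r.inv().apply(onz(d,*q[0],a[2]+15,True)-a)[:2] for q in c]);print(P.min(0).round(1),P.max(0).round(1))
E
```

```text
[ 518.5 -280.4   67.3] [1.7997e+02 1.0000e-02 6.4990e+01] [-1.5  0.3  4.2] [0.05 0.29 0.05]
((280.938232421875, 302.2275695800781), (63.61131286621094, 73.13792419433594), 88.91908264160156)
[-10.5 -12.6] [17.4 13.4]
((327.0, 245.0), (30.0, 24.0), 90.0)
[21.1 12. ] [32.2 20.9]
((233.5, 244.0), (28.0, 17.0), 90.0)
[ 21.9 -18.8] [ 32.2 -12.6]
```

>>> arm_command:
  translation:
    - [0,0,-10]
    - [0,0,-25]
    - [0,0,-30]
    - [0,0,-30]
    - [0,0,-15]
  turn:
    - [0,0,0]
    - [0,0,0]
    - [0,0,0]
    - [0,0,0]
    - [0,0,0]

```text
clock: 12.97
ee_pos: [519.8, -281.0, 180.6]
ee_rot: [179.7, 0.0, 65.0]
ft_force: [1.0, -0.4, -1.5]
opening: 0.316
grip_force: 98.5
```

>>> arm_command:
  translation:
    - [20,-7,0]
    - [30,-11,0]
    - [34,-12,0]
    - [34,-12,0]
    - [34,-12,0]
  turn:
    - [0,0,0]
    - [0,0,0]
    - [0,0,0]
    - [0,0,0]
    - [0,0,0]

```text
clock: 13.38
ee_pos: [533.1, -118.0, 176.4]
ee_rot: [-180.0, -0.0, 64.9]
ft_force: [1.0, -0.3, -2.1]
opening: 0.314
grip_force: 98.5
```

>>> arm_command:
  translation:
    - [34,-12,0]
    - [34,-12,0]
    - [34,-12,0]
    - [30,-11,0]
    - [20,-7,0]
  turn:
    - [0,0,0]
    - [0,0,0]
    - [0,0,0]
    - [0,0,0]
    - [0,0,0]

```text
clock: 13.8
ee_pos: [548.2, 44.2, 176.4]
ee_rot: [-179.9, -0.1, 65.1]
ft_force: [-0.2, -0.1, -1.4]
opening: 0.319
grip_force: 98.5
```

>>> arm_command:
  translation:
    - [0,0,0]
    - [0,0,0]
    - [0,0,0]
    - [0,0,0]
  turn:
    - [0,0,0]
    - [0,0,0]
    - [0,0,0]
    - [0,0,0]

```text
clock: 14.13
ee_pos: [548.7, 40.0, 176.5]
ee_rot: [-180.0, 0.0, 64.9]
ft_force: [-0.0, 0.4, -0.8]
opening: 0.32
grip_force: 98.5
```

```bash
python3 - <<'E'
from h import *
delta([549.7,40.5,165]);print(bot.observe()['ft_force'].round(1))
d=grab('scene');im=np.asarray(d['image'])
d2=grab('top')
# project helper: hub/foot in scene as crops, colour classes
h,s,v=hsv(d);
for c in blobs(roi((v<55),265,325,150,235),20)[:4]: print('dark scene',cv2.boundingRect(c),cv2.contourArea(c))
for c in blobs(roi((h>20)&(h<35)&(s>140)&(v>120),265,325,180,235),8)[:3]: print('cap scene',cv2.boundingRect(c))
np.save('pics/scene.npy',im)
E
```

```text
tcp [548.7  40.  176.5] [-1.7998e+02  3.0000e-02  6.4930e+01] tool delta [ 0.8  0.7 11.5]
[-0.   0.4 -0.8]
dark scene (267, 150, 45, 36) 630.5
dark scene (281, 194, 17, 6) 38.5
cap scene (280, 201, 19, 15)
```

The foot and cap line up in the scene view at column 289.5. Descending.

>>> arm_command:
  translation:
    - [0.8,0.7,6]
    - [0,0,8]
    - [0,0,8]
    - [0,0,3]
    - [0,0,0]
  turn:
    - [0,0,0]
    - [0,0,0]
    - [0,0,0]
    - [0,0,0]
    - [0,0,0]

```text
clock: 14.65
ee_pos: [548.5, 41.3, 149.7]
ee_rot: [-179.8, 0.1, 65.0]
ft_force: [-0.3, 0.2, -1.5]
opening: 0.321
grip_force: 98.5
```

>>> arm_command:
  translation:
    - [0,0,1]
    - [0,0,1]
    - [0,0,1]
    - [0,0,0]
    - [0,0,0]
  turn:
    - [0,0,0]
    - [0,0,0]
    - [0,0,0]
    - [0,0,0]
    - [0,0,0]

```text
clock: 15.07
ee_pos: [550.1, 41.4, 149.0]
ee_rot: [180.0, -0.0, 65.0]
ft_force: [0.3, -0.2, -1.7]
opening: 0.312
grip_force: 98.5
```

>>> arm_command:
  translation:
    - [0,0,1]
    - [0,0,1]
    - [0,0,0]
    - [0,0,0]
  turn:
    - [0,0,0]
    - [0,0,0]
    - [0,0,0]
    - [0,0,0]

```text
clock: 15.4
ee_pos: [549.9, 41.4, 146.7]
ee_rot: [-180.0, 0.0, 65.0]
ft_force: [0.1, -0.6, -1.6]
opening: 0.317
grip_force: 98.5
```

>>> arm_command:
  translation:
    - [0,0,1]
    - [0,0,1]
    - [0,0,0]
    - [0,0,0]
  turn:
    - [0,0,0]
    - [0,0,0]
    - [0,0,0]
    - [0,0,0]

```text
clock: 15.73
ee_pos: [550.2, 41.3, 145.0]
ee_rot: [180.0, -0.0, 65.0]
ft_force: [-0.5, -1.4, -0.8]
opening: 0.315
grip_force: 98.5
```

>>> arm_command:
  translation:
    - [0,0,0.7]
    - [0,0,0.7]
    - [0,0,0]
    - [0,0,0]
  turn:
    - [0,0,0]
    - [0,0,0]
    - [0,0,0]
    - [0,0,0]

```text
clock: 16.07
ee_pos: [550.3, 41.4, 144.0]
ee_rot: [180.0, -0.0, 65.0]
ft_force: [-0.0, -0.4, 2.6]
opening: 0.315
grip_force: 98.5
```

>>> arm_command:
  translation:
    - [0,0,0.5]
    - [0,0,0.5]
    - [0,0,0]
    - [0,0,0]
  turn:
    - [0,0,0]
    - [0,0,0]
    - [0,0,0]
    - [0,0,0]

```text
clock: 16.4
ee_pos: [550.4, 41.4, 143.2]
ee_rot: [180.0, -0.0, 65.0]
ft_force: [-0.7, -0.4, 5.1]
opening: 0.313
grip_force: 98.9
```

>>> arm_command:
  translation:
    - [0,0,0.5]
    - [0,0,0.5]
    - [0,0,0]
    - [0,0,0]
  turn:
    - [0,0,0]
    - [0,0,0]
    - [0,0,0]
    - [0,0,0]

```text
clock: 16.73
ee_pos: [550.6, 41.5, 142.6]
ee_rot: [179.9, -0.0, 65.0]
ft_force: [-2.2, -0.6, 6.3]
opening: 0.314
grip_force: 99.2
```

>>> arm_command:
  translation:
    - [0,0,0.5]
    - [0,0,0.5]
    - [0,0,0]
    - [0,0,0]
  turn:
    - [0,0,0]
    - [0,0,0]
    - [0,0,0]
    - [0,0,0]

```text
clock: 17.07
ee_pos: [550.8, 41.6, 142.0]
ee_rot: [179.9, -0.1, 65.0]
ft_force: [-2.4, 0.9, 8.8]
opening: 0.319
grip_force: 99.4
```

>>> arm_command:
  translation:
    - [0,0,0.5]
    - [0,0,0.5]
    - [0,0,0]
    - [0,0,0]
  turn:
    - [0,0,0]
    - [0,0,0]
    - [0,0,0]
    - [0,0,0]

```text
clock: 17.4
ee_pos: [551.1, 41.7, 141.4]
ee_rot: [179.9, -0.1, 65.0]
ft_force: [-2.1, 0.6, 9.1]
opening: 0.317
grip_force: 99.6
```

>>> arm_command:
  translation:
    - [-0.3,-0.7,0.5]
    - [0,0,0.5]
    - [0,0,0]
    - [0,0,0]
  turn:
    - [0,0,0]
    - [0,0,0]
    - [0,0,0]
    - [0,0,0]

```text
clock: 17.73
ee_pos: [551.0, 41.6, 140.9]
ee_rot: [179.8, -0.1, 65.0]
ft_force: [-2.3, 0.3, 10.1]
opening: 0.319
grip_force: 99.5
```

>>> arm_command:
  translation:
    - [0,0,0.5]
    - [0,0,0.5]
    - [0,0,0]
    - [0,0,0]
  turn:
    - [0,0,0]
    - [0,0,0]
    - [0,0,0]
    - [0,0,0]

```text
clock: 18.07
ee_pos: [551.2, 41.6, 140.2]
ee_rot: [179.8, -0.1, 65.0]
ft_force: [-1.7, 0.8, 10.5]
opening: 0.316
grip_force: 99.7
```

>>> arm_command:
  translation:
    - [0,0,0.5]
    - [0,0,0.5]
    - [0,0,0]
    - [0,0,0]
  turn:
    - [0,0,0]
    - [0,0,0]
    - [0,0,0]
    - [0,0,0]

```text
clock: 18.4
ee_pos: [549.6, 41.5, 136.7]
ee_rot: [179.9, -0.0, 65.0]
ft_force: [-0.2, -0.3, -2.0]
opening: 0.317
grip_force: 98.5
```

>>> arm_command:
  translation:
    - [0,0,0.5]
    - [0,0,0.5]
    - [0,0,0]
    - [0,0,0]
  turn:
    - [0,0,0]
    - [0,0,0]
    - [0,0,0]
    - [0,0,0]

```text
clock: 18.73
ee_pos: [548.5, 41.5, 134.7]
ee_rot: [-179.9, 0.0, 65.0]
ft_force: [-0.9, -0.0, -0.6]
opening: 0.312
grip_force: 98.5
```

The force collapsed from about 12 N to zero, so the cap snapped. A light press confirms the seat.

>>> arm_command:
  translation:
    - [0,0,0.7]
    - [0,0,0.7]
    - [0,0,0]
    - [0,0,0]
  turn:
    - [0,0,0]
    - [0,0,0]
    - [0,0,0]
    - [0,0,0]

```text
clock: 19.07
ee_pos: [548.7, 41.5, 134.0]
ee_rot: [-179.9, 0.0, 65.0]
ft_force: [-3.0, -0.4, 2.5]
opening: 0.313
grip_force: 98.6
```

>>> arm_command:
  translation:
    - [0,0,0.7]
    - [0,0,0.7]
    - [0,0,0]
    - [0,0,0]
  turn:
    - [0,0,0]
    - [0,0,0]
    - [0,0,0]
    - [0,0,0]

```text
clock: 19.4
ee_pos: [548.9, 41.5, 133.1]
ee_rot: [-179.9, 0.0, 65.0]
ft_force: [-4.7, 1.4, 5.1]
opening: 0.316
grip_force: 99.1
```

>>> arm_command:
  translation:
    - [0,0,0.7]
    - [0,0,0.7]
    - [0,0,0]
    - [0,0,0]
  turn:
    - [0,0,0]
    - [0,0,0]
    - [0,0,0]
    - [0,0,0]

```text
clock: 19.73
ee_pos: [549.0, 41.5, 132.4]
ee_rot: [-179.9, 0.0, 65.0]
ft_force: [-6.2, 0.4, 9.9]
opening: 0.314
grip_force: 99.5
```

>>> arm_command:
  translation:
    - [0,0,-6]
    - [0,0,-12]
    - [0,0,-20]
    - [0,0,-12]
    - [0,0,0]
  turn:
    - [0,0,0]
    - [0,0,0]
    - [0,0,0]
    - [0,0,0]
    - [0,0,0]

```text
clock: 20.15
ee_pos: [552.3, 41.2, 185.3]
ee_rot: [179.5, -0.2, 65.0]
ft_force: [1.0, 0.2, -0.8]
opening: 0.311
grip_force: 98.5
```

>>> arm_command:
  translation:
    - [-25,0,0]
    - [-25,0,0]
    - [-20,0,0]
    - [0,0,0]
    - [0,0,0]
  turn:
    - [0,0,0]
    - [0,0,0]
    - [0,0,0]
    - [0,0,0]
    - [0,0,0]

```text
clock: 20.57
ee_pos: [519.3, -22.6, 180.7]
ee_rot: [-180.0, -0.0, 64.9]
ft_force: [-0.4, 0.6, -2.0]
opening: 0.319
grip_force: 98.5
```

```bash
python3 - <<'E'
from h import *
d=capcheck('w8.png',73)
delta([516,-281,175])
E
```

```text
[519.6 -22.1 180.9]
cap ((281.2130126953125, 116.43889617919922), (69.01434326171875, 70.043701171875), 99.02628326416016) ((551.2656860351562, 42.85279083251953), 24.618520736694336)
hub ((550.8896484375, 42.72509765625), 37.96538162231445)
tcp [519.6 -22.1 180.9] [ 1.800e+02 -4.000e-02  6.492e+01] tool delta [-236.1  106.4    5.7]
```

The cap sits 0.4 mm from the hub centre, and its apparent size matches rim height, so it is home. Returning the pusher.

>>> arm_command:
  translation:
    - [-24,11,0]
    - [-34,15,0]
    - [-34,15,0]
    - [-34,15,0]
    - [-34,15,0]
  turn:
    - [0,0,0]
    - [0,0,0]
    - [0,0,0]
    - [0,0,0]
    - [0,0,0]

```text
clock: 21.03
ee_pos: [517.0, -197.7, 181.1]
ee_rot: [180.0, -0.0, 65.1]
ft_force: [0.6, -0.4, -1.0]
opening: 0.313
grip_force: 98.5
```

>>> arm_command:
  translation:
    - [-34,15,0]
    - [-28,13,0]
    - [-14,7,0]
    - [0,0,0]
    - [0,0,0]
  turn:
    - [0,0,0]
    - [0,0,0]
    - [0,0,0]
    - [0,0,0]
    - [0,0,0]

```text
clock: 21.45
ee_pos: [516.3, -280.4, 180.8]
ee_rot: [-180.0, -0.1, 64.9]
ft_force: [0.1, 0.5, -1.6]
opening: 0.317
grip_force: 98.5
```

>>> arm_command:
  translation:
    - [0,0,20]
    - [0,0,30]
    - [0,0,30]
    - [0,0,20]
    - [0,0,3]
  turn:
    - [0,0,0]
    - [0,0,0]
    - [0,0,0]
    - [0,0,0]
    - [0,0,0]

```text
clock: 21.87
ee_pos: [512.8, -275.9, 73.0]
ee_rot: [-179.4, -0.2, 65.1]
ft_force: [-1.2, 0.7, -2.0]
opening: 0.314
grip_force: 98.6
```

>>> arm_command:
  translation:
    - [0,0,0]
    - [0,0,0]
    - [0,0,0]
    - [0,0,0]
  turn:
    - [0,0,0]
    - [0,0,0]
    - [0,0,0]
    - [0,0,0]

```text
clock: 22.2
ee_pos: [517.6, -281.4, 80.6]
ee_rot: [179.8, 0.0, 65.0]
ft_force: [-0.2, -0.2, -1.7]
opening: 0.312
grip_force: 98.6
```

>>> arm_command:
  translation:
    - [0,0,4]
    - [0,0,4]
    - [0,0,2]
    - [0,0,0]
    - [0,0,0]
  turn:
    - [0,0,0]
    - [0,0,0]
    - [0,0,0]
    - [0,0,0]
    - [0,0,0]

```text
clock: 22.62
ee_pos: [515.6, -280.6, 67.8]
ee_rot: [-180.0, -0.0, 65.0]
ft_force: [-0.4, -0.4, -1.6]
opening: 0.319
grip_force: 98.6
```

>>> arm_command:
  translation:
    - [0,0,1]
    - [0,0,1]
    - [0,0,0.5]
    - [0,0,0]
    - [0,0,0]
  turn:
    - [0,0,0]
    - [0,0,0]
    - [0,0,0]
    - [0,0,0]
    - [0,0,0]

```text
clock: 23.03
ee_pos: [516.0, -280.9, 67.2]
ee_rot: [-180.0, 0.0, 65.0]
ft_force: [-3.2, 1.8, 6.6]
opening: 0.318
grip_force: 99.6
```

Contact with the mat. Releasing.

>>> arm_command:
  translation:
    - [0,0,-0.5]
    - [0,0,0]
    - [0,0,0]
    - [0,0,0]
    - [0,0,0]
  turn:
    - [0,0,0]
    - [0,0,0]
    - [0,0,0]
    - [0,0,0]
    - [0,0,0]
  fingers: 0.9

```text
clock: 23.45
ee_pos: [515.9, -280.7, 66.0]
ee_rot: [-180.0, -0.0, 65.0]
ft_force: [-0.4, -0.0, -0.1]
opening: 0.901
grip_force: 0.0
```

>>> arm_command:
  translation:
    - [0,0,-5]
    - [0,0,-20]
    - [0,0,-30]
    - [0,0,-35]
    - [0,0,-35]
  turn:
    - [0,0,0]
    - [0,0,0]
    - [0,0,0]
    - [0,0,0]
    - [0,0,0]

```text
clock: 23.87
ee_pos: [515.2, -280.2, 191.9]
ee_rot: [-179.9, -0.0, 65.0]
ft_force: [0.4, -0.6, -0.4]
opening: 0.901
grip_force: 0.0
```

>>> arm_command:
  translation:
    - [-20,0,0]
    - [-25,0,0]
    - [0,0,0]
    - [0,0,0]
    - [0,0,0]
  turn:
    - [0,0,0]
    - [0,0,0]
    - [0,0,0]
    - [0,0,0]
    - [0,0,0]

```text
clock: 24.28
ee_pos: [496.7, -321.0, 190.9]
ee_rot: [-180.0, -0.0, 65.0]
ft_force: [-0.6, 0.4, -1.0]
opening: 0.905
grip_force: 0.0
```

```bash
python3 - <<'E'
from h import *
print(pose()[0],bot.observe()['ft_force'])
d=grab('wrist');h,s,v=hsv(d)
g=(h>10)&(h<24)&(s<118)&(v>150)
c=[c for c in blobs(roi(cv2.morphologyEx(g.astype(np.uint8),cv2.MORPH_OPEN,np.ones((7,7))),230,340,90,210),300)]
for k in c[:3]:
    q=cv2.minAreaRect(k);print(q,onz(d,*q[0],81,True).round(1))
for k in blobs(roi((v<50),230,340,80,220),20)[:3]:
    q=cv2.boundingRect(k);print('foot dark',q)
for n in('top','scene'):
    d=grab(n);h,s,v=hsv(d)
    for k in blobs(roi((h>20)&(h<35)&(s>140)&(v>120),235,320,180,240),30)[:2]:
        q=cv2.minAreaRect(k);print(n,q,onz(d,*q[0],73).round(1))
E
```

```text
[ 496.66619722 -321.03660123  190.90049329] [-0.59617733  0.38115453 -0.95573014]
((276.7163391113281, 149.3668212890625), (103.67777252197266, 103.85954284667969), 68.68209075927734) [ 515.8 -275.    81. ]
((240.0, 148.0), (62.0, 20.0), 90.0) [ 492.9 -263.    81. ]
top ((257.2500305175781, 215.25003051757812), (19.091880798339844, 19.798988342285156), 45.0) [547.9  43.5  73. ]
scene ((289.0, 210.0), (12.0, 18.0), 90.0) [551.5  43.4  73. ]
```

```bash
python3 - <<'E'
from h import *
d=grab('wrist');h,s,v=hsv(d)
vb=cv2.GaussianBlur(v.astype(np.uint8),(3,3),0);sb=cv2.GaussianBlur(s.astype(np.uint8),(3,3),0)
g=cv2.morphologyEx(((vb>175)&(sb<108)).astype(np.uint8),cv2.MORPH_OPEN,np.ones((9,9)))
for k in blobs(roi(g,220,350,80,230),200)[:3]:
    q=cv2.minAreaRect(k);B=cv2.boxPoints(q);P=[onz(d,*b,81,True) for b in B]
    print(q,onz(d,*q[0],81,True).round(1),[np.linalg.norm(P[i]-P[i-1]).round(1) for i in(1,2)])
for k in blobs(roi(((v<45)),230,340,90,210),10): print('dark',cv2.boundingRect(k),cv2.contourArea(k))
E
```

```text
((282.0, 156.5), (35.0, 36.0), 90.0) [ 517.1 -280.6   81. ] [np.float64(25.1), np.float64(24.8)]
```

The handle's top is a square at its standing height, 5 mm from the mat centre, so the pusher stands upright. Handing in.

```bash
python3 -c "
from plant import bot
print(bot.sign_off())"
```

```text
the job is handed in; nothing more can be done
None
```

I handed the job in at about 24 s; the sign-off gave no verdict. By my last measurements, the yellow cap is home in the hub (about 0.4 mm off centre, about 12 N peak reading while pressing) and the pusher stands on its cork mat about 5 mm from the centre; I didn't measure whether the bystanders stayed put.

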